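# Turn a heel lift over with the spatula

## Robot

A 7-joint arm with a two-finger parallel gripper is mounted at the origin on the work surface. World frame = base frame: x ahead of the robot, y to its left, z up, the work surface at z = 0. Lengths are in mm, angles in rad, forces in N, time in s.
With the tool pointing down it reaches from about 425 to 875 mm from the base axis. Payload 8.4 kg.
Tool frame: the origin (TCP) lies at the very end of the fingers, on their centre line; the grasp point (between the pads) lies 19 mm behind it (ctrl.tcp_to_grasp is the distance from the TCP to the grasp point, in mm); z points along the fingers, y is the direction in which the jaws open and shut (so a half turn about z gives the same grasp; the last joint's range is limited). The gripper opens to 85 mm and grips with 20 to 120 N. Pads are 22 mm wide; open, the fingers measure 114 mm over their backs; the gripper's body (76 mm by 85 mm) begins 54 mm behind the grasp point. The pads swing forward as they close: fully open they stand 13 mm farther back than shut.
Start: joints at [1.206, 0.333, 0.04, 1.465, -0.013, 1.343, -0.059], TCP at [170.721, -627.151, 231.308] pointing down, gripper open.
Joint ranges: [-2.58, 2.58], [-0.38, 2.09], [-1.3, 1.39], [0.25, 2.4], [-1.5, 4.64], [0.08, 2.09], [-2.65, 2.65]. Speed limits (rad/s): [2.22, 2.22, 2.79, 2.79, 3.14, 3.14, 3.14].

## Interface

Orientations are given as a unit quaternion [w, x, y, z].
In Python, from plant import ctrl, get_image, camera_info, sign_off gives the robot as it stands.
- The arm moves only by the shell command python3 -m handwheel 'ROWS' [FORCE]. ROWS is JSON, a list of rows, each an object with "gripper": the closure, from -1 (fully open) to 1 (shut), so that 0 is half open; "delta_pos": the shift along the tool's x, y, z in mm, a list of three; "turn": the turn about the tool's z in degrees. In form: [{"gripper": gripper, "delta_pos": [x, y, z], "turn": turn}, ...]. A call has 1 to 20 rows; each row shifts and turns the commanded pose from where the row before left it, along the tool's axes as they then stand; what a row does not reach is not made up. A row lasts 1/8 s, in which the tool goes at most 62.5 mm and 10.7 degrees, less where a joint would pass 70% of its speed; a pose out of reach is approached as far as the arm can. A call with a gripper value outside its range is refused whole. The fingers move at their own pace and stop on an object; FORCE is the grip in N (left out, the last holds). Time passes only in rows, so rows that do not move let the fingers close. It gives the time, the measured TCP pose, the force and the opening at its end, in the units of the state.
- ctrl.sense(): the state, without advancing time (a new reading comes with each control period).
- get_image(name): name is "scene" or "top" or "wrist"; returns the picture (420x560x3 uint8, red, green, blue); there is no depth.
- camera_info(name): a dict with "fov_y" (degrees; the focal length in pixels is half the picture's height over the tangent of half this angle, whatever the lens; pixels are square), "cx", "cy" (the principal point, pixels), "pose" (4x4, takes a point from camera to world coordinates). Camera axes: x right, y down, z forward; pixel columns grow to the right and rows downward; lengths in mm; the calibration is good to about 2 mm. A picture is of the moment at which its call begins: read the wrist's pose just before it. camera_info takes no time and is no camera call; for the wrist camera it gives the pose at the moment of the call.
- sign_off(): hands the job in, once; it reports no verdict.
The state is a dict: "t": time; "q": joint angles; "joint_velocities": joint speeds; "effort": joint torques, N m; "tool_pos": TCP position; "orientation": TCP orientation; "ft_force": force on the tool from outside, world axes, zero at the start; "moment": the same for the moment, N m; "gripper_width": opening from 0.0 (shut) to 1.0 (fully open).
Only numpy, scipy, OpenCV 4.12 (cv2) and the standard library are available. Lean on these libraries where they do the work, as an engineer would, in place of code of your own. Each camera call takes 0.05 s, during which the arm holds its last target.

## Task

One of the two heel lifts on the cutting board still lies with its smooth face up. Its rim is tacky with fresh edge sealer, so keep the gripper off it: with the spatula, tip it up and turn it over on the board so that it lies flat with its sawn grooves up, ready for cement. Keep it low over the board, leave everything else where it is, and finally lay the spatula on the bench beside the board with its blade flat.

Things in the scene. Friction and masses are not known exactly. Their poses are not given: they have to be found in the camera images.
- board: fixed cutting board, 360 mm (its x) by 400 mm (its y), 24 mm thick: wood faced with a grey rubber mat. The mat grips the cork lifts (friction about 0.9), the polished blade less (about 0.5), so it can slide some way under a lift's feathered edge with little pushing. Origin at the centre of its underside, so its top is 24 mm above the origin; it lies level on the bench, z up
- lift_mid (a point): centre (half-way up) of the lift to turn over: loose cork-coloured D-shaped plate 76 mm long (x), 72 wide (y), 12 thick, 60 g. Straight edge 38 mm off on its -x side, half-round (radius 36) on +x. z points out of the smooth face, up at first. The other face has three saw grooves along y and a feathered rim, rising 4 mm over the outer 20 mm: a blade lying on the board slips 10 mm under
- other_lift_mid (a point): the other heel lift, same shape and size, on the same board about 130 mm away; it already lies with its three grooves up and is not to be moved. The point is its centre, half-way up; its z points out of the grooved face (up)
- spatula: loose spatula (130 g, 237 mm long), at rest on its flat blade with the handle raised clear of the bench. Steel blade 110 x 70 x 1.6 mm with a straight front edge; cranked tang; level wooden handle 110 mm long, 22 wide (y), 24 high, its centre line 35 mm above the blade's underside. Origin: centre of the blade's underside; x to the front edge, z up. Centre of mass about 30 mm behind the origin
- spatula_grip (a point): point in the middle of the handle's section, 110 mm behind the spatula's origin and 35 mm above the blade's underside: where to grip (across the handle, along its y). The handle runs from 32 mm ahead of this point to 78 mm behind it
- spatula_tip (a point): middle of the blade's front edge, on its underside, 55 mm ahead of the spatula's origin
- jar: bystander: closed amber glass jar of cement, 84 mm across, 105 mm high; origin at the centre of its underside
- last: bystander: wooden shoe last lying sole down, 250 mm long, 92 mm high; origin under its middle, x to the toe
- sole: bystander: off-white sole blank, 220 mm long, 14 mm thick, flat on the bench; origin at the centre of its underside, x to the toe
- hammer: bystander: hammer lying on the bench, 260 mm long
- tack_bowl: bystander: steel bowl, 100 mm across, 40 mm high; origin at the centre of its underside
- knife: bystander: flat paring knife, 205 mm long, 16 mm high; origin where the blade leaves the handle, x to the blade's end
There are look-alikes about, which are no part of the job. Leave any orange or turquoise look-alike of the part that bears lift_mid alone.

How it is judged:
By the outcome, as a careful person would: the job done as asked, in the order asked, and still so for the second after the job is handed in, with the robot touching nothing.
It also fails if it takes over 58 s, if anything falls off the work surface, if the arm or the gripper's body presses on something with over 40 N, if the wrist force passes 120 N, or if a joint passes its speed limit or range.

## Working session

There is one attempt and no reset: what is moved stays moved. The work goes in short steps, Python scripts to look and compute and a shell command to move; the robot and the scene stay as the last step left them, time stands still between calls to the robot, and variables do not carry over. Pictures are saved under pics/ and viewed, and the job is handed in when it is done.

```bash
ls; mkdir -p pics
cat > h.py <<'E'
import numpy as np, cv2
from plant import ctrl,get_image,camera_info
def snap(name,fn):
    im=get_image(name); cv2.imwrite('pics/'+fn,im[:,:,::-1]); return im
def px2w(ci,u,v,z):
    f=210/np.tan(np.radians(ci['fov_y'])/2)
    T=np.array(ci['pose']); d=T[:3,:3]@np.array([(u-ci['cx'])/f,(v-ci['cy'])/f,1]); o=T[:3,3]
    return o+d*(z-o[2])/d[2]
def w2px(ci,p):
    f=210/np.tan(np.radians(ci['fov_y'])/2)
    T=np.array(ci['pose']); c=T[:3,:3].T@(np.array(p)-T[:3,3]); return ci['cx']+f*c[0]/c[2],ci['cy']+f*c[1]/c[2]
E
python3 - <<'E'
from h import *
for n in ('scene','top'):
    snap(n,n+'0.png'); print(n,camera_info(n))
s=ctrl.sense(); print(s)
E
```

```text
pics
scene {'fov_y': 54.51067748810819, 'cx': 281.72667023798846, 'cy': 214.0334855739404, 'pose': array([[ 8.39254727e-01,  2.92397003e-01, -4.58427197e-01,
         1.05057969e+03],
       [ 5.43601850e-01, -4.32301153e-01,  7.19453085e-01,
        -8.28998470e+02],
       [ 1.21873199e-02, -8.53006275e-01, -5.21758339e-01,
         7.01221644e+02],
       [ 0.00000000e+00,  0.00000000e+00,  0.00000000e+00,
         1.00000000e+00]])}
top {'fov_y': 45.4147623665062, 'cx': 290.876057506193, 'cy': 206.66969280353968, 'pose': array([[ 3.04827032e-03, -9.80400725e-01,  1.96990167e-01,
         2.06420863e+02],
       [-9.99991380e-01, -3.54390717e-03, -2.16358573e-03,
         6.61959298e+01],
       [ 2.81929588e-03, -1.96981874e-01, -9.80403077e-01,
         1.52029505e+03],
       [ 0.00000000e+00,  0.00000000e+00,  0.00000000e+00,
         1.00000000e+00]])}
{'t': 0.1, 'q': array([ 1.20577455,  0.33385878,  0.03989053,  1.46616712, -0.01342239,
        1.34328909, -0.05847812]), 'joint_velocities': array([-5.43921353e-04, -2.20260759e-03,  9.59124308e-05, -2.11949606e-03,
       -1.17340765e-03,  3.46484953e-04, -3.91649777e-05]), 'effort': array([ 4.36771195e-03, -6.60013962e+01,  1.37032852e+00, -4.06469393e+01,
        1.70809112e-02,  9.04588436e-03,  1.92053626e-06]), 'tool_pos': array([ 170.62466575, -626.78924154,  230.50614357]), 'orientation': array([-7.15083717e-04,  9.91181065e-01,  1.32512513e-01, -1.36822676e-04]), 'ft_force': array([ 0.72156205,  0.6814692 , -0.8195858 ]), 'moment': array([-0.05151077,  0.01175089,  0.01360878]), 'gripper_width': 1.0041262138117946}
```

View pics/scene0.png

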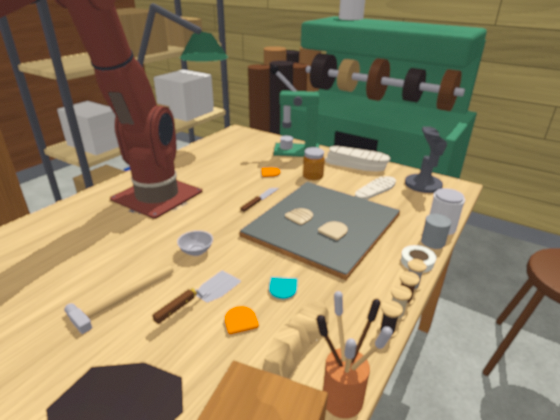

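View pics/top0.png

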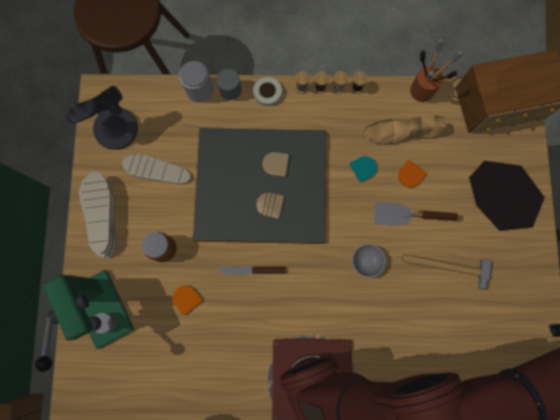

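Run:
```python
from h import *
im=cv2.imread('pics/top0.png')
cv2.imwrite('pics/c1.png',cv2.resize(im[120:250,190:335],None,fx=5,fy=4.6,interpolation=cv2.INTER_CUBIC)[:598])
cv2.imwrite('pics/c2.png',cv2.resize(im[190:240,365:465],None,fx=8,fy=8,interpolation=cv2.INTER_CUBIC))
```

```text
(no output)
```

View pics/c1.png

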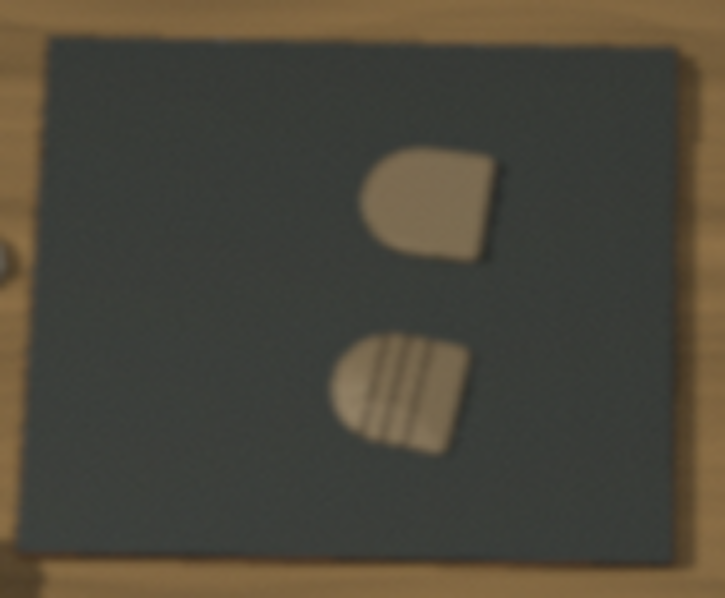

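View pics/c2.png

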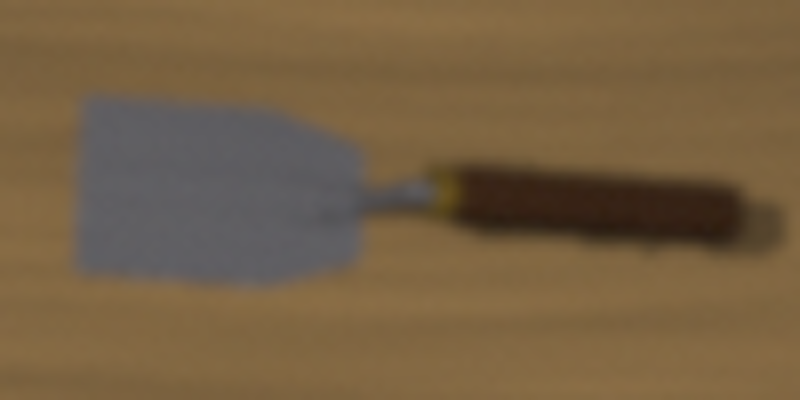

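Run:
```python
from h import *
ci=camera_info('top')
P=lambda n,u,v,z: print(n,np.round(px2w(ci,u,v,z),1))
for n,x,y in (('liftTR',495,156),('liftBR',480,261),('liftL',360,200),('oTR',470,345),('oBR',445,455),('oL',332,385)):
    P(n,190+x/5,120+y/4.6,32)
for n,x,y in (('bTL',50,38),('bTR',680,48),('bBR',675,563),('bBL',20,552)): P(n,190+x/5,120+y/4.6,24)
for n,x,y,z in (('blade1',82,97,1.6),('blade2',77,272,1.6),('bladeR1',362,150,1.6),('bladeR2',360,265,1.6),('h0',440,190,35),('h1',740,212,35)): P(n,365+x/8,190+y/8,z)
for n,u,v,z in (('bowl',370,261,20),('orange',411,175,10),('turq',364,168,10),('hammerhead',485,275,20),('hamend',405,258,10),('knifeend',285,270,10)):P(n,u,v,z)
```

```text
liftTR [671.7  69.2  32. ]
liftBR [598.9  78.1  32. ]
liftL [640.7 152.2  32. ]
oTR [541.6  83.9  32. ]
oBR [467.7  98.5  32. ]
oL [514.3 167.3  32. ]
bTL [757.  348.8  24. ]
bTR [751.4 -46.6  24. ]
bBR [398.2 -39.8  24. ]
bBL [404.  353.2  24. ]
blade1 [ 526.9 -198.2    1.6]
blade2 [ 458.3 -194.2    1.6]
bladeR1 [ 506.4 -305.6    1.6]
bladeR2 [ 461.4 -302.9    1.6]
h0 [ 484.5 -326.1   35. ]
h1 [ 476.5 -438.7   35. ]
bowl [ 343.3 -173.9   20. ]
orange [ 611.7 -310.6   10. ]
turq [ 633.7 -164.9   10. ]
hammerhead [ 302.9 -514.6   20. ]
hamend [ 353.5 -281.1   10. ]
knifeend [316.4  79.9  10. ]
```

```bash
python3 -m handwheel '[{"gripper":-1,"delta_pos":[37,-17.5,9],"turn":0},{"gripper":-1,"delta_pos":[37,-17.5,9],"turn":0},{"gripper":-1,"delta_pos":[37,-17.5,9],"turn":0},{"gripper":-1,"delta_pos":[37,-17.5,9],"turn":0},{"gripper":-1,"delta_pos":[37,-17.5,9],"turn":0},{"gripper":-1,"delta_pos":[37,-17.5,9],"turn":0},{"gripper":-1,"delta_pos":[37,-17.5,9],"turn":0},{"gripper":-1,"delta_pos":[37,-17.5,9],"turn":0},{"gripper":-1,"delta_pos":[37,-17.5,9],"turn":0},{"gripper":-1,"delta_pos":[37,-17.5,9],"turn":0},{"gripper":-1,"delta_pos":[0,0,0],"turn":10},{"gripper":-1,"delta_pos":[0,0,0],"turn":10},{"gripper":-1,"delta_pos":[0,0,0],"turn":10},{"gripper":-1,"delta_pos":[0,0,0],"turn":10},{"gripper":-1,"delta_pos":[0,0,0],"turn":10},{"gripper":-1,"delta_pos":[0,0,0],"turn":10},{"gripper":-1,"delta_pos":[0,0,0],"turn":10},{"gripper":-1,"delta_pos":[0,0,0],"turn":10},{"gripper":-1,"delta_pos":[0,0,0],"turn":10},{"gripper":-1,"delta_pos":[0,0,0],"turn":10}]' 60
cat >> h.py <<'E'
def st():
    s=ctrl.sense(); w,x,y,z=s['orientation']
    from scipy.spatial.transform import Rotation as R
    M=R.from_quat([x,y,z,w]).as_matrix()
    print('t',round(s['t'],2),'pos',np.round(s['tool_pos'],1),'jaw yaw',round(np.degrees(np.arctan2(M[1,1],M[0,1])),2),'zax',np.round(M[:,2],3),'q',np.round(s['q'],2),'F',np.round(s['ft_force'],1),'w',round(s['gripper_width'],3))
    return s,M
def go(target,jaw=None):
    s,M=st(); d=M.T@(np.array(target)-s['tool_pos']); print('tool delta',np.round(d,1))
    if jaw is not None:
        a=np.degrees(np.arctan2(M[1,1],M[0,1])); print('turn',round(-((jaw-a+180)%360-180),2))
E
python3 - <<'E'
from h import *
st(); snap('wrist','w0.png')
E
```

```text
t: 2.6
tool_pos: [481.5, -360.9, 140.9]
orientation: [0.0, 0.737, -0.676, -0.0]
ft_force: [0.2, 0.0, 0.1]
gripper_width: 0.994
t 2.6 pos [ 481.5 -360.9  140.9] jaw yaw -175.1 zax [-0.001  0.001 -1.   ] q [ 0.52  0.3   0.06  1.7  -0.02  1.14 -2.47] F [0.2 0.  0.1] w 0.994
```

View pics/w0.png

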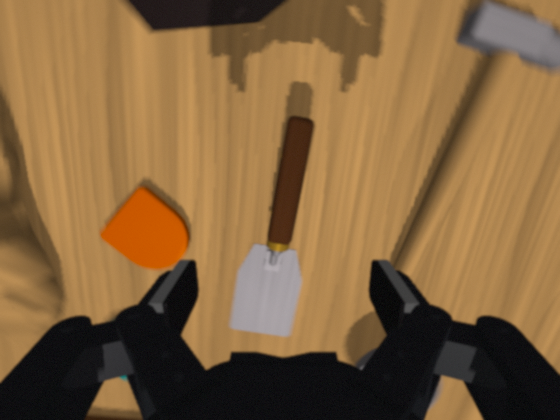

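Run:
```python
from h import *
ci=camera_info('wrist'); print(ci['fov_y'],np.round(ci['pose'],2))
for n,u,v,z in (('hend',302,119,44),('hst',279,245,44),('f1',231,328,1.6),('f2',291,334,1.6),('backL',262,245,1.6),('backR',296,249,1.6),('hmid L',286,180,44),('hmid R',299,180,44)): print(n,np.round(px2w(ci,u,v,z),1))
```

```text
70.93743764737474 [[-1.0000e+00 -7.0000e-02 -2.0000e-02  4.8850e+02]
 [-8.0000e-02  9.5000e-01  3.0000e-01 -4.3762e+02]
 [ 0.0000e+00  3.0000e-01 -9.5000e-01  2.8268e+02]
 [ 0.0000e+00  0.0000e+00  0.0000e+00  1.0000e+00]]
hend [ 473.7 -435.3   44. ]
hst [ 483.7 -327.4   44. ]
f1 [ 530.3 -199.8    1.6]
f2 [ 460.9 -196.8    1.6]
backL [ 500.5 -306.4    1.6]
backR [ 464.8 -304.6    1.6]
hmid L [ 482.2 -386.3   44. ]
hmid R [ 471.5 -387.1   44. ]
```

```bash
python3 -m handwheel '[{"gripper":-1,"delta_pos":[0,0,0],"turn":5},{"gripper":-1,"delta_pos":[0,0,0],"turn":4}]'
python3 - <<'E'
from h import *
go([480.4,-362.6,15],174.7)
E
```

```text
t: 2.9
tool_pos: [481.5, -361.0, 141.0]
orientation: [-0.0, -0.684, 0.73, 0.0]
ft_force: [-0.7, 0.3, -0.3]
gripper_width: 0.996
t 2.9 pos [ 481.5 -361.   141. ] jaw yaw 176.25 zax [-0.001  0.    -1.   ] q [ 0.5   0.3   0.09  1.7  -0.03  1.14 -2.61] F [-0.7  0.3 -0.3] w 0.996
tool delta [  1.8   1.  126. ]
turn 1.55
```

```bash
python3 -m handwheel '[{"gripper":-1,"delta_pos":[1.8,1,25],"turn":1},{"gripper":-1,"delta_pos":[0,0,30],"turn":0},{"gripper":-1,"delta_pos":[0,0,30],"turn":0},{"gripper":-1,"delta_pos":[0,0,25],"turn":0},{"gripper":-1,"delta_pos":[0,0,15],"turn":0},{"gripper":-1,"delta_pos":[0,0,0],"turn":0}]'
python3 - <<'E'
from h import *
go([480.4,-362.6,15],174.7); snap('wrist','w1.png')
E
```

```text
t: 3.65
tool_pos: [480.0, -362.4, 15.4]
orientation: [-0.0, -0.677, 0.736, 0.001]
ft_force: [-0.2, 0.2, -0.3]
gripper_width: 0.997
t 3.65 pos [ 480.  -362.4   15.4] jaw yaw 175.3 zax [-0.002  0.001 -1.   ] q [ 0.5   0.44  0.09  1.8  -0.05  0.91 -2.61] F [-0.2  0.2 -0.3] w 0.997
tool delta [ 0.2 -0.4  0.4]
turn 0.6
```

View pics/w1.png

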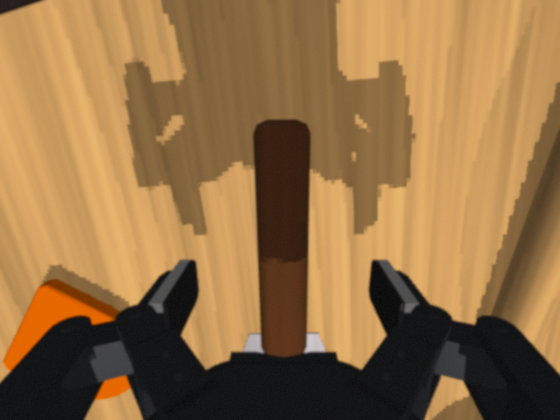

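The wrist view shows the handle (column 282) centred between the open fingers (195 to 370). It is clear of the orange piece, so I'm closing.

```bash
python3 -m handwheel '[{"gripper":1,"delta_pos":[0,0,0],"turn":0},{"gripper":1,"delta_pos":[0,0,0],"turn":0},{"gripper":1,"delta_pos":[0,0,0],"turn":0},{"gripper":1,"delta_pos":[0,0,0],"turn":0},{"gripper":1,"delta_pos":[0,0,0],"turn":0},{"gripper":1,"delta_pos":[0,0,0],"turn":0}]' 90
python3 -m handwheel '[{"gripper":1,"delta_pos":[0,0,-20],"turn":0},{"gripper":1,"delta_pos":[0,0,-40],"turn":0},{"gripper":1,"delta_pos":[0,0,-40],"turn":0},{"gripper":1,"delta_pos":[0,0,0],"turn":0}]' 90
python3 - <<'E'
from h import *
st(); snap('wrist','w2.png'); snap('scene','s2.png')
E
```

```text
t: 4.45
tool_pos: [480.9, -363.0, 16.7]
orientation: [0.0, -0.677, 0.736, -0.0]
ft_force: [-0.3, 0.9, 4.4]
gripper_width: 0.241
t: 4.95
tool_pos: [482.5, -364.2, 120.9]
orientation: [0.001, -0.677, 0.736, -0.003]
ft_force: [1.3, -1.0, -1.3]
gripper_width: 0.243
t 4.95 pos [ 482.5 -364.2  120.9] jaw yaw 175.22 zax [ 0.006 -0.004 -1.   ] q [ 0.47  0.32  0.12  1.72 -0.04  1.1  -2.62] F [ 1.3 -1.  -1.3] w 0.243
```

View pics/s2.png

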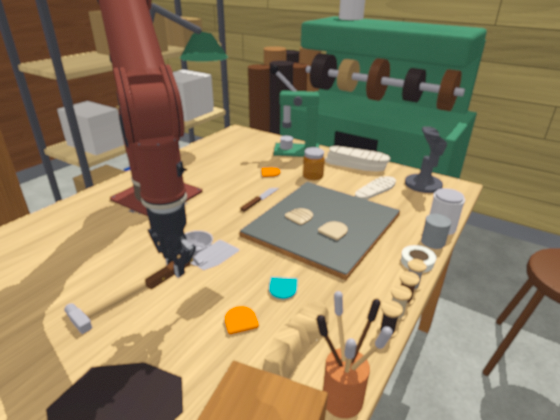

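View pics/w2.png

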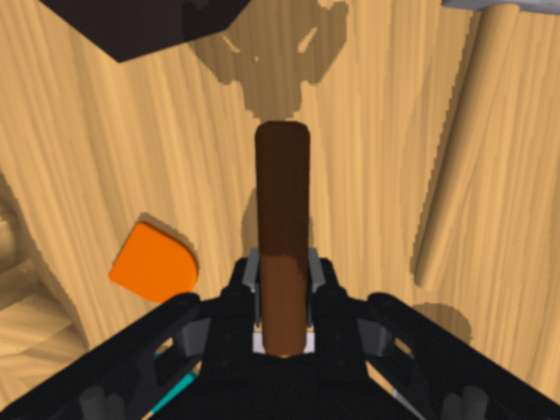

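```bash
python3 -m handwheel '[{"gripper":1,"delta_pos":[0,0,0],"turn":-6},{"gripper":1,"delta_pos":[0,0,0],"turn":-10},{"gripper":1,"delta_pos":[0,0,0],"turn":-10},{"gripper":1,"delta_pos":[0,0,0],"turn":-10},{"gripper":1,"delta_pos":[0,0,0],"turn":-10},{"gripper":1,"delta_pos":[0,0,0],"turn":-10},{"gripper":1,"delta_pos":[0,0,0],"turn":-10},{"gripper":1,"delta_pos":[0,0,0],"turn":-10},{"gripper":1,"delta_pos":[0,0,0],"turn":-10},{"gripper":1,"delta_pos":[0,0,0],"turn":-10},{"gripper":1,"delta_pos":[0,0,0],"turn":-10},{"gripper":1,"delta_pos":[0,0,0],"turn":-10},{"gripper":1,"delta_pos":[0,0,0],"turn":-10},{"gripper":1,"delta_pos":[0,0,0],"turn":-10},{"gripper":1,"delta_pos":[0,0,0],"turn":-10},{"gripper":1,"delta_pos":[0,0,0],"turn":-10},{"gripper":1,"delta_pos":[0,0,0],"turn":-10},{"gripper":1,"delta_pos":[0,0,0],"turn":-10},{"gripper":1,"delta_pos":[0,0,0],"turn":-2}]'
python3 - <<'E'
from h import *
go([670,350,120],-6.5)
ci=camera_info('top')
print(px2w(ci,155,243,105),px2w(ci,155,170,14))
E
```

```text
t: 7.42
tool_pos: [479.9, -362.3, 115.0]
orientation: [-0.001, 0.747, 0.664, -0.0]
ft_force: [-0.2, 0.2, -1.3]
gripper_width: 0.241
t 7.42 pos [ 479.9 -362.3  115. ] jaw yaw -6.74 zax [-0.002  0.002 -1.   ] q [ 0.86  0.35 -0.35  1.71  0.13  1.11  0.35] F [-0.2  0.2 -1.3] w 0.241
tool delta [729.7 105.2  -4. ]
turn -0.24
[384.41485976 447.71175555 105.        ] [623.67576826 485.08019527  14.        ]
```

```bash
python3 -m handwheel '[{"gripper":1,"delta_pos":[25,3.6,0],"turn":0},{"gripper":1,"delta_pos":[45,6.5,0],"turn":0},{"gripper":1,"delta_pos":[45,6.5,0],"turn":0},{"gripper":1,"delta_pos":[45,6.5,0],"turn":0},{"gripper":1,"delta_pos":[45,6.5,0],"turn":0},{"gripper":1,"delta_pos":[45,6.5,0],"turn":0},{"gripper":1,"delta_pos":[45,6.5,0],"turn":0},{"gripper":1,"delta_pos":[45,6.5,0],"turn":0},{"gripper":1,"delta_pos":[45,6.5,0],"turn":0},{"gripper":1,"delta_pos":[45,6.5,0],"turn":0},{"gripper":1,"delta_pos":[45,6.5,0],"turn":0},{"gripper":1,"delta_pos":[45,6.5,0],"turn":0},{"gripper":1,"delta_pos":[45,6.5,0],"turn":0},{"gripper":1,"delta_pos":[45,6.5,0],"turn":0},{"gripper":1,"delta_pos":[45,6.5,0],"turn":0},{"gripper":1,"delta_pos":[45,6.5,0],"turn":0},{"gripper":1,"delta_pos":[30,4.1,0],"turn":0},{"gripper":1,"delta_pos":[0,0,0],"turn":0}]'
python3 - <<'E'
from h import *
go([670,350,60],-6.5); im=snap('top','t3.png'); snap('scene','s3.png')
cv2.imwrite('pics/t3c.png',cv2.resize(im[80:260,130:340,::-1],None,fx=3.3,fy=3.3,interpolation=cv2.INTER_CUBIC))
E
```

```text
t: 9.68
tool_pos: [669.5, 353.1, 114.8]
orientation: [-0.001, 0.747, 0.665, -0.001]
ft_force: [-0.1, -1.0, -2.0]
gripper_width: 0.245
t 9.68 pos [669.5 353.1 114.8] jaw yaw -6.7 zax [-0.003  0.001 -1.   ] q [-0.2   0.69 -0.56  1.26  0.36  1.29 -0.87] F [-0.1 -1.  -2. ] w 0.245
tool delta [-3.1  1.  54.8]
turn -0.2
```

View pics/t3c.png

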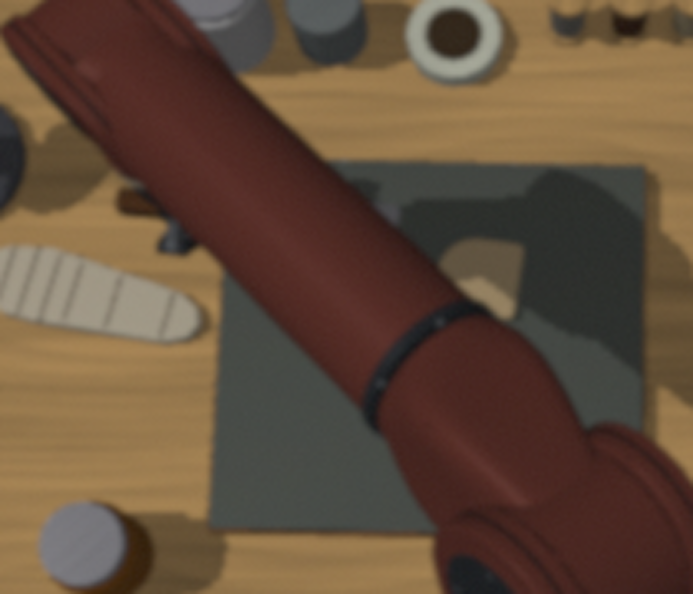

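View pics/s3.png

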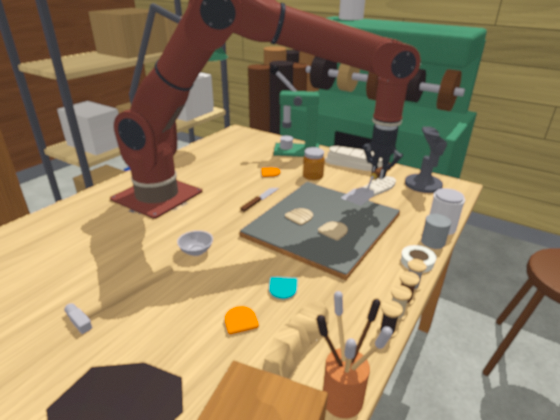

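```bash
python3 -m handwheel '[{"gripper":1,"delta_pos":[-3,1,20],"turn":0},{"gripper":1,"delta_pos":[0,0,30],"turn":0},{"gripper":1,"delta_pos":[0,0,18],"turn":0},{"gripper":1,"delta_pos":[0,0,0],"turn":0}]'
python3 -m handwheel '[{"gripper":1,"delta_pos":[0,0,2],"turn":0},{"gripper":1,"delta_pos":[0,0,0],"turn":0}]'
python3 - <<'E'
from h import *
st()
for n in ('scene','wrist'): 
    im=snap(n,n+'4.png')
    if n=='scene': cv2.imwrite('pics/s4c.png',cv2.resize(im[130:280,230:410,::-1],None,fx=4,fy=4,interpolation=cv2.INTER_CUBIC))
E
```

```text
t: 10.28
tool_pos: [670.9, 344.9, 45.9]
orientation: [-0.0, 0.748, 0.664, -0.002]
ft_force: [0.9, -0.1, -0.3]
gripper_width: 0.238
t: 10.52
tool_pos: [672.3, 346.9, 47.4]
orientation: [0.0, 0.748, 0.664, 0.001]
ft_force: [1.2, 0.0, -0.9]
gripper_width: 0.247
t 10.53 pos [672.3 346.9  47.4] jaw yaw -6.78 zax [ 0.001  0.001 -1.   ] q [-0.19  0.74 -0.54  1.32  0.39  1.18 -0.88] F [ 1.2  0.  -0.9] w 0.247
```

View pics/s4c.png

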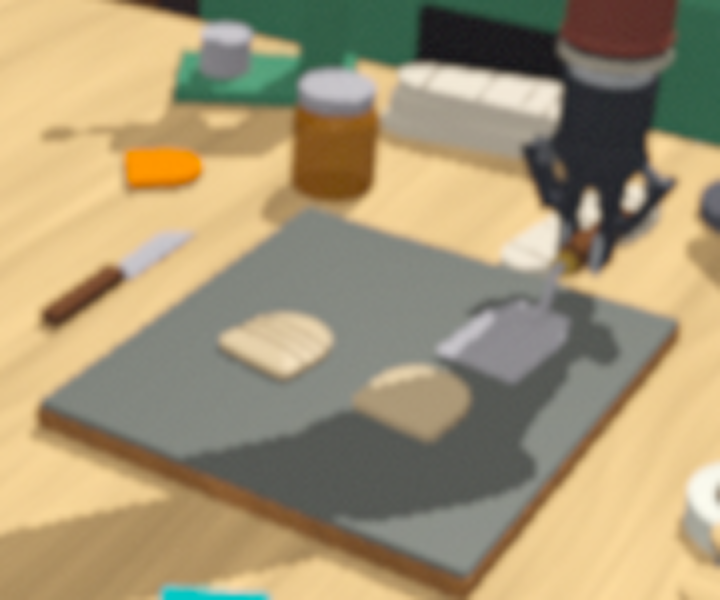

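View pics/wrist4.png

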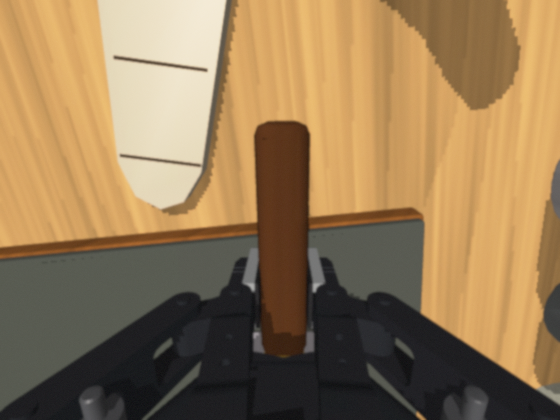

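Run:
```python
from h import *
ci=camera_info('scene')
P=lambda n,x,y,z: print(n,np.round(px2w(ci,230+x/4,130+y/4,z),1))
for z in (24,32): P('b1',438,350,z);P('b2',512,383,z)
P('e1 ',355,396,34);P('e2',432,437,34);P('round right',471,400,34); P('round top',425,364,36)
print(w2px(ci,(640,111,36)))
for i in range(4): print(ctrl.sense()['tool_pos'])
```

```text
b1 [617.8 189.3  24. ]
b2 [685.8 177.8  24. ]
b1 [622.9 177.2  32. ]
b2 [690.1 165.9  32. ]
e1  [601.5  81.2  34. ]
e2 [672.6  65.2  34. ]
round right [675.4 124.5  34. ]
round top [626.1 147.3  36. ]
(np.float64(334.98653423736687), np.float64(227.83610057338183))
[672.25899942 346.87658659  47.31319801]
[672.25899942 346.87658659  47.31319801]
[672.25899942 346.87658659  47.31319801]
[672.25899942 346.87658659  47.31319801]
```

```bash
for i in 1 2 3; do python3 -m handwheel '[{"gripper":1,"delta_pos":[0,-1,2],"turn":0},{"gripper":1,"delta_pos":[0,0,0],"turn":0}]' | sed -n '2p;4p'; done
```

```text
tool_pos: [670.7, 346.7, 44.3]
ft_force: [0.5, 0.6, -1.2]
tool_pos: [669.6, 346.8, 42.0]
ft_force: [-0.7, 0.0, -1.0]
tool_pos: [669.3, 347.0, 41.0]
ft_force: [1.0, -0.4, 2.1]
```

```bash
for i in 1; do python3 -m handwheel '[{"gripper":1,"delta_pos":[0,0,1],"turn":0},{"gripper":1,"delta_pos":[0,0,0],"turn":0}]' | sed -n '2p;4p'; done
python3 - <<'E'
from h import *
s,M=st(); print(s['moment'])
im=snap('scene','s5.png'); cv2.imwrite('pics/s5c.png',cv2.resize(im[190:250,300:400,::-1],None,fx=8,fy=8,interpolation=cv2.INTER_CUBIC))
E
```

```text
tool_pos: [669.4, 347.1, 40.6]
ft_force: [-1.2, -1.0, 7.7]
t 11.62 pos [669.4 347.1  40.6] jaw yaw -6.78 zax [ 0.001  0.    -1.   ] q [-0.19  0.74 -0.54  1.33  0.39  1.17 -0.89] F [-1.2 -1.   7.7] w 0.244
[-0.61227152  0.28655164  0.03165174]
```

View pics/s5c.png

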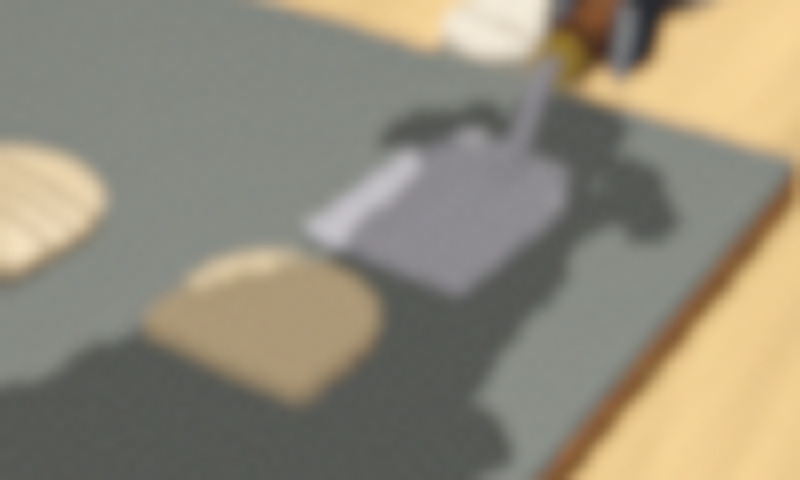

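Run:
```python
from h import *
ci=camera_info('scene')
P=lambda n,x,y,z: print(n,np.round(px2w(ci,300+x/8,190+y/8,z),1))
P('b1',305,228,25.6);P('b2',455,293,25.6)
P('e1 ',145,327,36);P('e2',297,407,32)
# top-face outline of lift predicted
th=np.radians(83); c=np.array([640,111]); R=np.array([[np.cos(th),-np.sin(th)],[np.sin(th),np.cos(th)]])
im=cv2.imread('pics/s5c.png')
a=np.linspace(-np.pi/2,np.pi/2,30)
pts=np.r_[[[-38,-36]],np.c_[2+36*np.cos(a),36*np.sin(a)],[[-38,36]]]
for dz,col in ((36,(0,0,255)),(28,(255,0,0))):
  pp=[w2px(ci,np.r_[c+R@p,dz]) for p in pts]
  pp=np.array([[(u-300)*8,(v-190)*8] for u,v in pp]).astype(int)
  cv2.polylines(im,[pp],True,col,1)
cv2.imwrite('pics/s5d.png',im)
```

```text
b1 [617.8 179.1  25.6]
b2 [685.8 169.   25.6]
e1  [606.1  68.6  36. ]
e2 [673.   59.2  32. ]
```

View pics/s5d.png

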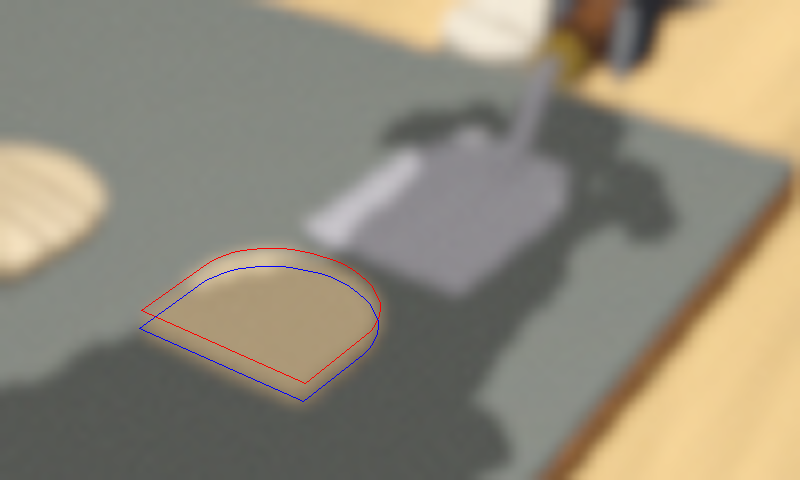

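```bash
python3 -m handwheel '[{"gripper":1,"delta_pos":[0,0,-0.8],"turn":0},{"gripper":1,"delta_pos":[-4,-0.3,0],"turn":0},{"gripper":1,"delta_pos":[-5,0,0],"turn":0},{"gripper":1,"delta_pos":[-5,0,0],"turn":0},{"gripper":1,"delta_pos":[-5,0,0],"turn":0},{"gripper":1,"delta_pos":[-4,0,0],"turn":0},{"gripper":1,"delta_pos":[0,0,0],"turn":0}]'
cat > v.py <<'E'
from h import *
import sys
k=sys.argv[1]
s,M=st(); print(np.round(s['moment'],2))
im=snap('scene','s%s.png'%k); cv2.imwrite('pics/s%sc.png'%k,cv2.resize(im[190:250,300:400,::-1],None,fx=8,fy=8,interpolation=cv2.INTER_CUBIC))
E
python3 v.py 6
```

```text
t: 12.55
tool_pos: [666.0, 324.4, 40.8]
orientation: [-0.0, 0.748, 0.664, 0.001]
ft_force: [0.0, 1.3, 7.0]
gripper_width: 0.244
t 12.55 pos [666.  324.4  40.8] jaw yaw -6.77 zax [ 0.001  0.001 -1.   ] q [-0.16  0.72 -0.55  1.38  0.38  1.15 -0.87] F [0.  1.3 7. ] w 0.244
[-0.07  0.    0.05]
```

View pics/s6c.png

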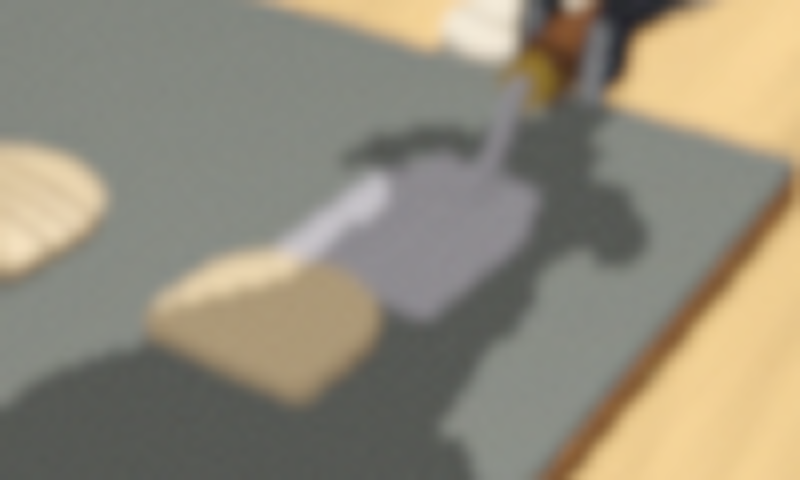

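```bash
python3 -m handwheel '[{"gripper":1,"delta_pos":[0,0,-0.7],"turn":0},{"gripper":1,"delta_pos":[-3,0,0],"turn":0},{"gripper":1,"delta_pos":[-3,0,0],"turn":0},{"gripper":1,"delta_pos":[0,0,0],"turn":0}]'
python3 v.py 7
```

```text
t: 13.1
tool_pos: [665.2, 317.6, 40.8]
orientation: [0.0, 0.748, 0.664, -0.0]
ft_force: [0.3, 0.5, 3.2]
gripper_width: 0.244
t 13.1 pos [665.2 317.6  40.8] jaw yaw -6.8 zax [-0. -0. -1.] q [-0.15  0.71 -0.55  1.38  0.38  1.15 -0.86] F [0.3 0.5 3.2] w 0.244
[-0.06  0.02 -0.05]
```

View pics/s7c.png

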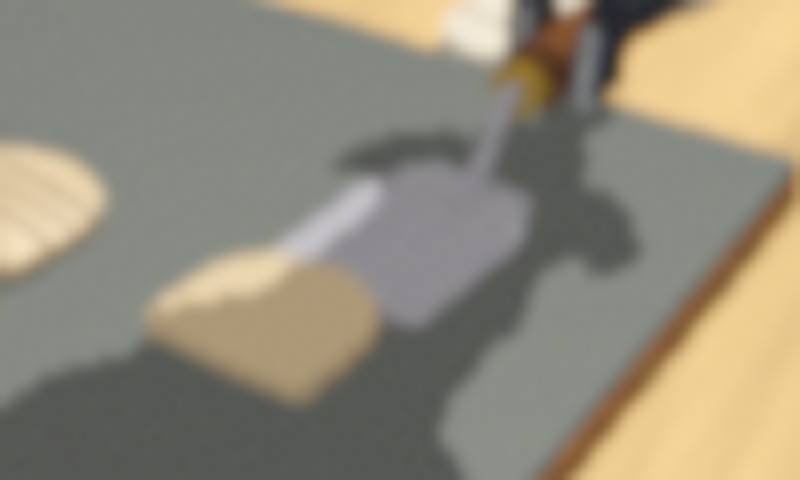

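Run:
```python
from h import *
ci=camera_info('scene')
print(px2w(ci,300+415/8,190+328/8,25.6))
for y in (150,145,140,135):  # right corner of front edge when tip mid at (.., y)
    u,v=w2px(ci,(645+35,y-4,25.6)); print(y,(u-300)*8,(v-190)*8)
```

```text
[683.25026699 138.50331799  25.6       ]
150 415.4340312386339 316.0684724178036
145 409.82572969371677 322.2100907123331
140 404.1842644924591 328.38802633339424
135 398.5093406018059 334.60260236996373
```

```bash
python3 -m handwheel '[{"gripper":1,"delta_pos":[-3,0,0],"turn":0},{"gripper":1,"delta_pos":[-3,0,0],"turn":0},{"gripper":1,"delta_pos":[0,0,0],"turn":0}]'
python3 v.py 8
```

```text
t: 13.52
tool_pos: [664.5, 311.7, 40.8]
orientation: [0.0, 0.748, 0.664, -0.0]
ft_force: [-0.6, 0.7, 2.9]
gripper_width: 0.244
t 13.53 pos [664.5 311.7  40.8] jaw yaw -6.8 zax [-0. -0. -1.] q [-0.14  0.71 -0.55  1.39  0.38  1.15 -0.85] F [-0.6  0.7  2.9] w 0.244
[-0.07 -0.06  0.  ]
```

View pics/s8c.png

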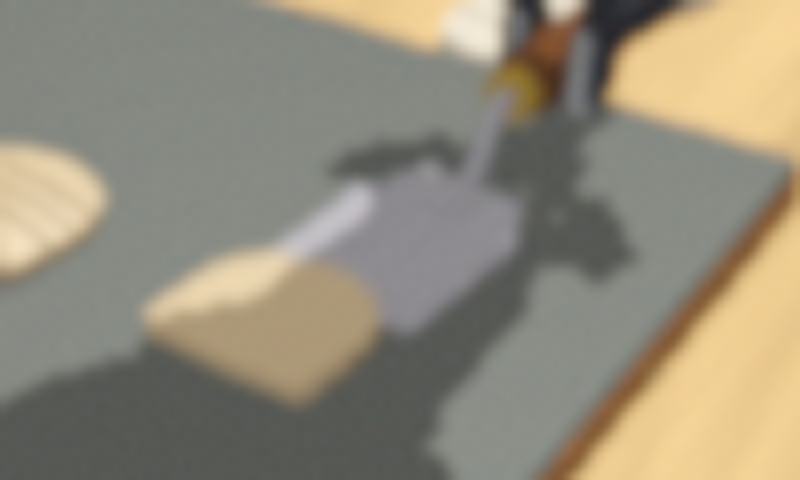

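```bash
python3 -m handwheel '[{"gripper":1,"delta_pos":[-2,0,0],"turn":0},{"gripper":1,"delta_pos":[-2,0,0],"turn":0},{"gripper":1,"delta_pos":[0,0,0],"turn":0}]'
python3 v.py 9
```

```text
t: 13.95
tool_pos: [664.0, 308.0, 40.9]
orientation: [0.0, 0.748, 0.664, -0.0]
ft_force: [0.5, 1.3, 4.4]
gripper_width: 0.238
t 13.95 pos [664.  308.   40.9] jaw yaw -6.78 zax [-0. -0. -1.] q [-0.13  0.7  -0.55  1.4   0.38  1.14 -0.85] F [0.5 1.3 4.4] w 0.238
[ 0.11 -0.05  0.05]
```

View pics/s9c.png

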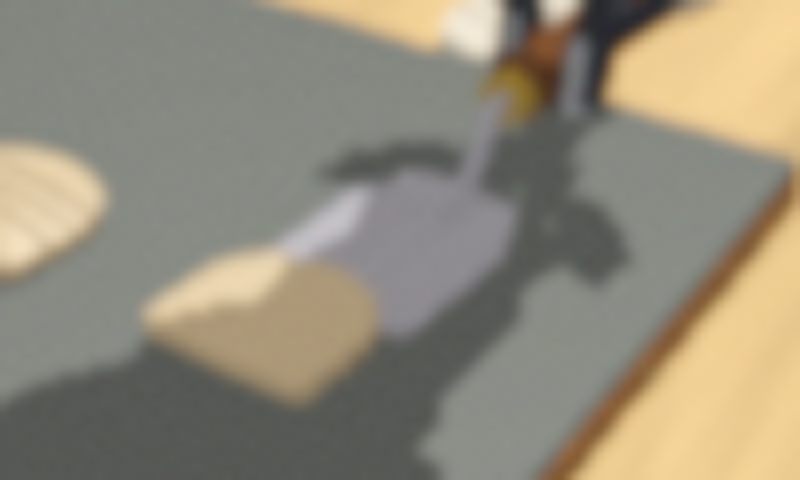

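```bash
python3 -m handwheel '[{"gripper":1,"delta_pos":[0,0,-3],"turn":0},{"gripper":1,"delta_pos":[-0.5,0,-4],"turn":0},{"gripper":1,"delta_pos":[-0.5,0,-5],"turn":0},{"gripper":1,"delta_pos":[-1.5,0,-5],"turn":0},{"gripper":1,"delta_pos":[-2,0,-5],"turn":0},{"gripper":1,"delta_pos":[0,0,0],"turn":0}]' 100
python3 v.py 10
```

```text
t: 14.75
tool_pos: [663.8, 303.6, 63.5]
orientation: [0.0, 0.748, 0.664, 0.0]
ft_force: [1.0, -0.2, -1.6]
gripper_width: 0.239
t 14.75 pos [663.8 303.6  63.5] jaw yaw -6.8 zax [ 0.001  0.    -1.   ] q [-0.12  0.68 -0.55  1.39  0.37  1.17 -0.84] F [ 1.  -0.2 -1.6] w 0.239
[ 0.2  -0.06 -0.  ]
```

View pics/s10c.png

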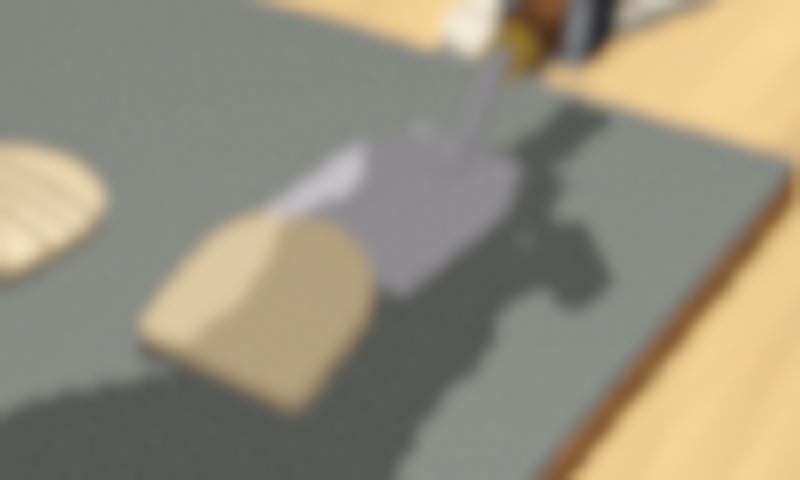

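```bash
python3 -m handwheel '[{"gripper":1,"delta_pos":[-2.5,0,-5],"turn":0},{"gripper":1,"delta_pos":[-2.5,0,-5],"turn":0},{"gripper":1,"delta_pos":[-3.5,0,-4.5],"turn":0},{"gripper":1,"delta_pos":[-3.5,0,-4.5],"turn":0},{"gripper":1,"delta_pos":[-4,0,-3.7],"turn":0},{"gripper":1,"delta_pos":[-4,0,-3.7],"turn":0},{"gripper":1,"delta_pos":[0,0,0],"turn":0}]' 100
python3 v.py 11
```

```text
t: 15.68
tool_pos: [661.4, 283.4, 89.7]
orientation: [0.0, 0.748, 0.664, 0.0]
ft_force: [0.7, 0.0, -2.3]
gripper_width: 0.24
t 15.68 pos [661.4 283.4  89.7] jaw yaw -6.81 zax [ 0.001 -0.    -1.   ] q [-0.09  0.63 -0.56  1.4   0.35  1.2  -0.81] F [ 0.7  0.  -2.3] w 0.24
[ 0.18 -0.05  0.02]
```

View pics/s11c.png

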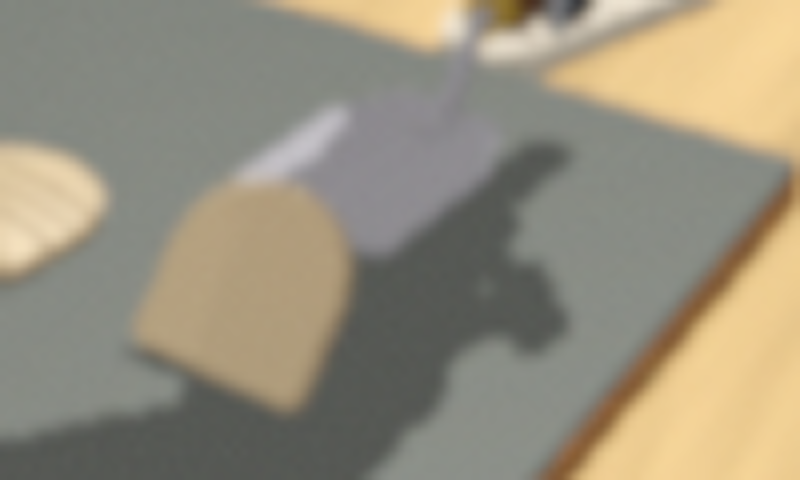

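```bash
python3 -m handwheel '[{"gripper":1,"delta_pos":[-4.5,0,-3],"turn":0},{"gripper":1,"delta_pos":[-4.5,0,-3],"turn":0},{"gripper":1,"delta_pos":[-5,0,-2],"turn":0},{"gripper":1,"delta_pos":[-5,0,-2],"turn":0},{"gripper":1,"delta_pos":[0,0,0],"turn":0}]' 100
python3 v.py 12
```

```text
t: 16.35
tool_pos: [659.1, 264.2, 99.5]
orientation: [0.0, 0.748, 0.664, 0.0]
ft_force: [-0.2, -0.1, -0.9]
gripper_width: 0.238
t 16.35 pos [659.1 264.2  99.5] jaw yaw -6.83 zax [ 0. -0. -1.] q [-0.06  0.61 -0.57  1.42  0.34  1.21 -0.78] F [-0.2 -0.1 -0.9] w 0.238
[ 0.13 -0.02 -0.04]
```

View pics/s12c.png

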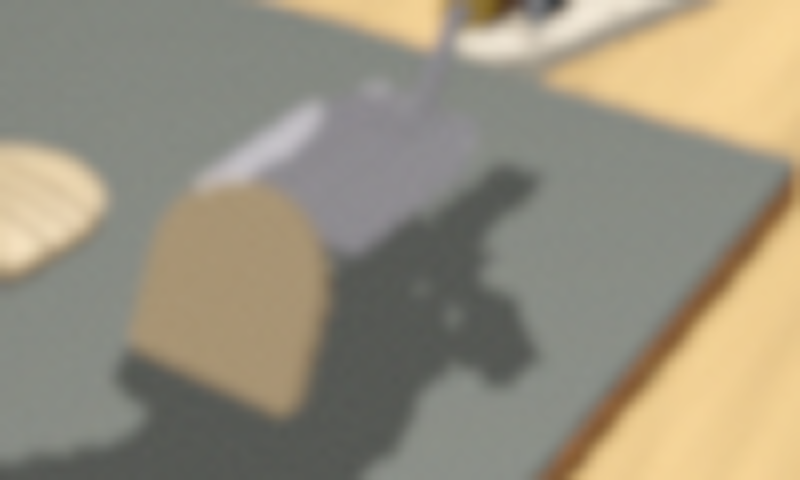

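```bash
python3 -m handwheel '[{"gripper":1,"delta_pos":[-5,0,-0.5],"turn":0},{"gripper":1,"delta_pos":[-5,0,0],"turn":0},{"gripper":1,"delta_pos":[-5,0,0.5],"turn":0},{"gripper":1,"delta_pos":[-4,0,0.5],"turn":0},{"gripper":1,"delta_pos":[0,0,0],"turn":0}]' 100
python3 v.py 13
```

```text
t: 17.02
tool_pos: [656.7, 245.5, 98.6]
orientation: [0.0, 0.748, 0.664, -0.0]
ft_force: [1.2, -0.5, -1.4]
gripper_width: 0.242
t 17.02 pos [656.7 245.5  98.6] jaw yaw -6.81 zax [-0. -0. -1.] q [-0.03  0.59 -0.57  1.45  0.33  1.2  -0.76] F [ 1.2 -0.5 -1.4] w 0.242
[ 0.07 -0.03  0.03]
```

View pics/s13c.png

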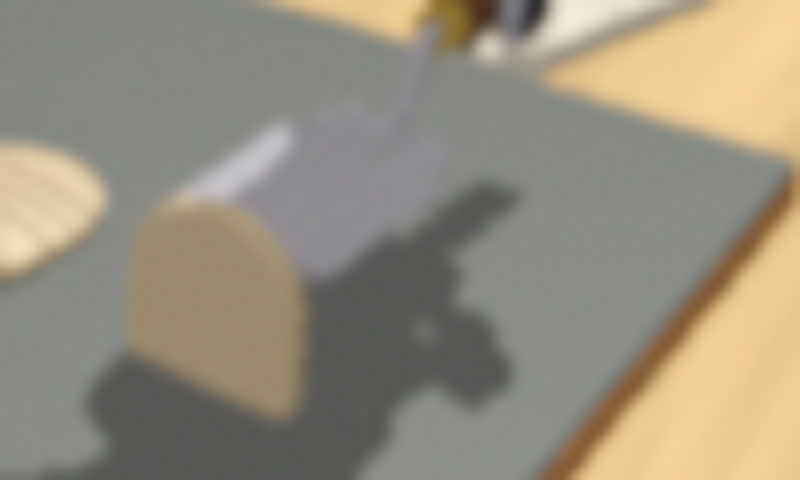

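Nearly upright, with the pivot edge holding at (130,350)–(290,418). Next I push past the balance point.

```bash
python3 -m handwheel '[{"gripper":1,"delta_pos":[-4,0,0.5],"turn":0},{"gripper":1,"delta_pos":[-4,0,1],"turn":0},{"gripper":1,"delta_pos":[-4,0,1],"turn":0},{"gripper":1,"delta_pos":[0,0,0],"turn":0}]' 100
python3 v.py 14
```

```text
t: 17.58
tool_pos: [655.2, 233.5, 96.1]
orientation: [0.0, 0.748, 0.664, -0.0]
ft_force: [0.1, 0.4, -0.1]
gripper_width: 0.242
t 17.57 pos [655.2 233.5  96.1] jaw yaw -6.81 zax [-0. -0. -1.] q [-0.01  0.58 -0.57  1.47  0.33  1.19 -0.74] F [ 0.1  0.4 -0.1] w 0.242
[0.09 0.   0.03]
```

View pics/s14c.png

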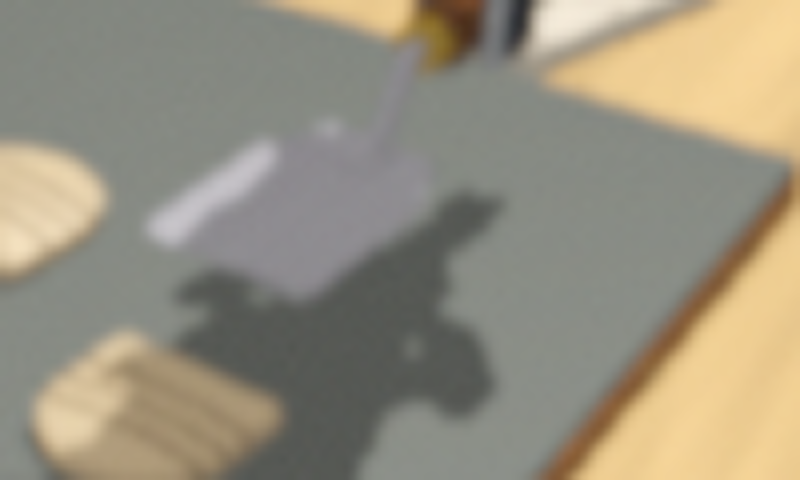

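```bash
python3 -m handwheel '[{"gripper":1,"delta_pos":[5,0,-20],"turn":0},{"gripper":1,"delta_pos":[0,0,-15],"turn":0}]' 100
python3 - <<'E'
from h import *
go([500,-148,130],-6.8)
E
```

```text
t: 17.88
tool_pos: [656.1, 240.7, 133.6]
orientation: [-0.0, 0.747, 0.665, 0.001]
ft_force: [-0.1, 0.5, -0.7]
gripper_width: 0.239
t 17.88 pos [656.1 240.7 133.6] jaw yaw -6.71 zax [ 0.002  0.001 -1.   ] q [-0.01  0.56 -0.58  1.42  0.31  1.25 -0.74] F [-0.1  0.5 -0.7] w 0.239
tool delta [-404.2 -109.6    2.8]
turn 0.09
```

```bash
python3 -m handwheel '[{"gripper":1,"delta_pos":[-20,-5,0],"turn":0},{"gripper":1,"delta_pos":[-35,-9.5,0],"turn":0},{"gripper":1,"delta_pos":[-35,-9.5,0],"turn":0},{"gripper":1,"delta_pos":[-35,-9.5,0],"turn":0},{"gripper":1,"delta_pos":[-35,-9.5,0],"turn":0},{"gripper":1,"delta_pos":[-35,-9.5,0],"turn":0},{"gripper":1,"delta_pos":[-35,-9.5,0],"turn":0},{"gripper":1,"delta_pos":[-35,-9.5,0],"turn":0},{"gripper":1,"delta_pos":[-35,-9.5,0],"turn":0},{"gripper":1,"delta_pos":[-35,-9.5,0],"turn":0},{"gripper":1,"delta_pos":[-35,-9.5,0],"turn":0},{"gripper":1,"delta_pos":[-34,-9.5,0],"turn":0},{"gripper":1,"delta_pos":[0,0,0],"turn":0}]' 100
python3 - <<'E'
from h import *
go([500,-148,30],-6.8); im=snap('top','t15.png'); snap('scene','s15.png')
cv2.imwrite('pics/t15c.png',cv2.resize(im[110:290,190:440,::-1],None,fx=3,fy=3,interpolation=cv2.INTER_CUBIC))
E
```

```text
t: 19.5
tool_pos: [498.9, -152.0, 132.5]
orientation: [0.001, 0.749, 0.663, -0.0]
ft_force: [0.2, -0.2, -1.7]
gripper_width: 0.239
t 19.5 pos [ 498.9 -152.   132.5] jaw yaw -7.01 zax [ 0.001 -0.002 -1.   ] q [ 0.65  0.19 -0.48  1.88  0.1   1.1   0.01] F [ 0.2 -0.2 -1.7] w 0.239
tool delta [  4.2   0.4 102.5]
turn -0.21
```

View pics/t15c.png

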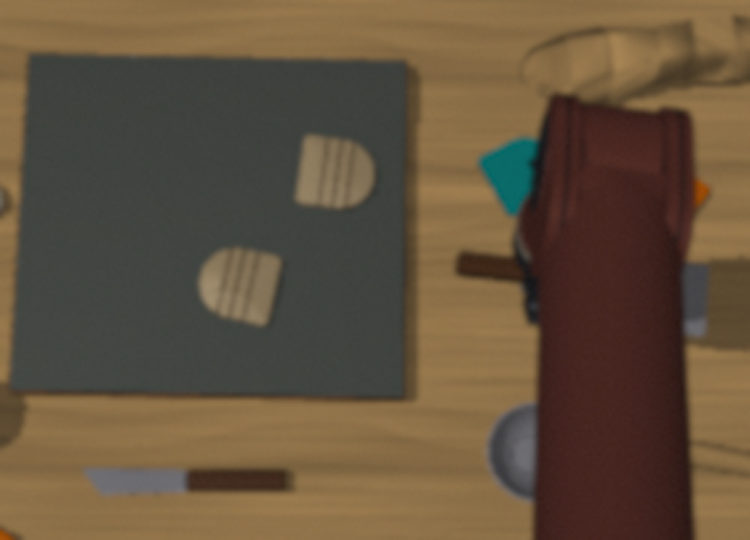

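View pics/s15.png

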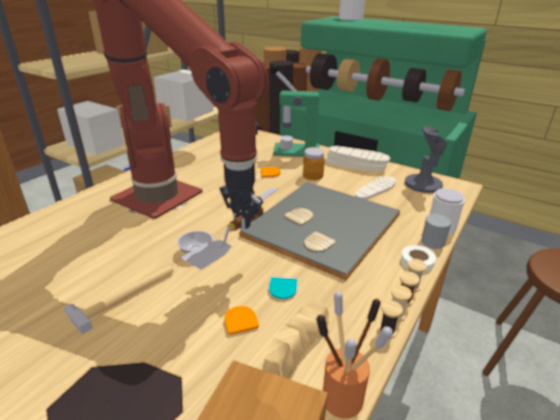

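```bash
python3 -m handwheel '[{"gripper":1,"delta_pos":[0,0,25],"turn":0},{"gripper":1,"delta_pos":[0,0,35],"turn":0},{"gripper":1,"delta_pos":[0,0,30],"turn":0},{"gripper":1,"delta_pos":[0,0,18],"turn":0},{"gripper":1,"delta_pos":[0,0,3],"turn":0},{"gripper":1,"delta_pos":[0,0,0],"turn":0}]'
python3 -m handwheel '[{"gripper":1,"delta_pos":[0,0,2],"turn":0},{"gripper":1,"delta_pos":[0,0,0],"turn":0}]'
```

```text
t: 20.35
tool_pos: [500.2, -148.8, 21.1]
orientation: [0.0, 0.747, 0.664, 0.0]
ft_force: [0.0, -0.7, -1.2]
gripper_width: 0.237
t: 20.6
tool_pos: [499.8, -149.2, 18.8]
orientation: [0.0, 0.748, 0.664, 0.0]
ft_force: [-0.3, 0.2, -1.7]
gripper_width: 0.242
```

```bash
python3 -m handwheel '[{"gripper":1,"delta_pos":[0,0,1.5],"turn":0},{"gripper":1,"delta_pos":[0,0,0],"turn":0},{"gripper":1,"delta_pos":[0,0,0],"turn":0}]' 
python3 -m handwheel '[{"gripper":1,"delta_pos":[0,0,0.7],"turn":0},{"gripper":1,"delta_pos":[0,0,0],"turn":0},{"gripper":1,"delta_pos":[0,0,0],"turn":0}]' 40
```

```text
t: 20.98
tool_pos: [499.6, -149.2, 16.9]
orientation: [0.0, 0.748, 0.664, 0.0]
ft_force: [-0.6, -0.5, 0.6]
gripper_width: 0.239
t: 21.35
tool_pos: [499.7, -149.1, 16.6]
orientation: [0.0, 0.748, 0.664, 0.0]
ft_force: [-0.9, 0.8, 6.7]
gripper_width: 0.243
```

```bash
python3 -m handwheel '[{"gripper":-0.2,"delta_pos":[0,0,-0.5],"turn":0},{"gripper":-0.6,"delta_pos":[0,0,0],"turn":0},{"gripper":-1,"delta_pos":[0,0,0],"turn":0},{"gripper":-1,"delta_pos":[0,0,0],"turn":0},{"gripper":-1,"delta_pos":[0,0,0],"turn":0},{"gripper":-1,"delta_pos":[0,0,0],"turn":0},{"gripper":-1,"delta_pos":[0,0,-10],"turn":0},{"gripper":-1,"delta_pos":[0,0,-30],"turn":0},{"gripper":-1,"delta_pos":[0,0,-40],"turn":0},{"gripper":-1,"delta_pos":[0,0,-40],"turn":0},{"gripper":-1,"delta_pos":[0,0,-40],"turn":0},{"gripper":-1,"delta_pos":[0,0,0],"turn":0}]'
python3 - <<'E'
from h import *
st(); snap('top','t16.png'); im=snap('scene','s16.png'); snap('wrist','w16.png')
cv2.imwrite('pics/s16c.png',cv2.resize(im[150:300,150:410,::-1],None,fx=3,fy=3,interpolation=cv2.INTER_CUBIC))
E
```

```text
t: 22.85
tool_pos: [501.4, -149.4, 180.5]
orientation: [0.003, 0.748, 0.664, 0.001]
ft_force: [-0.6, 0.7, 0.2]
gripper_width: 1.001
t 22.85 pos [ 501.4 -149.4  180.5] jaw yaw -6.77 zax [ 0.006 -0.002 -1.   ] q [ 0.66  0.14 -0.49  1.82  0.07  1.19  0.03] F [-0.6  0.7  0.2] w 1.001
```

View pics/s16c.png

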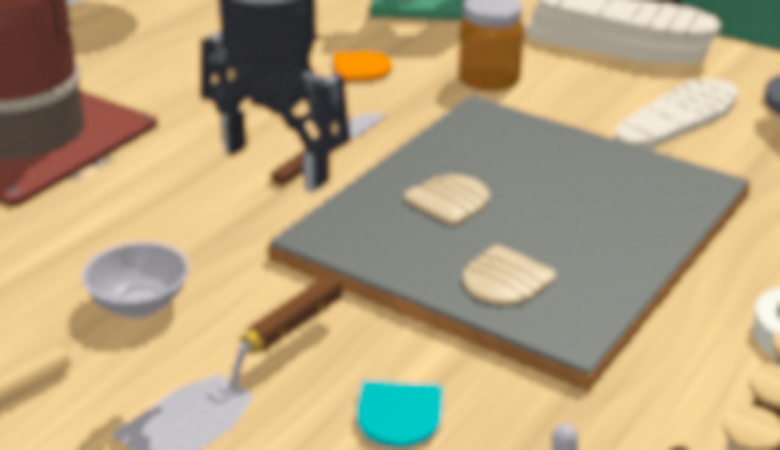

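View pics/w16.png

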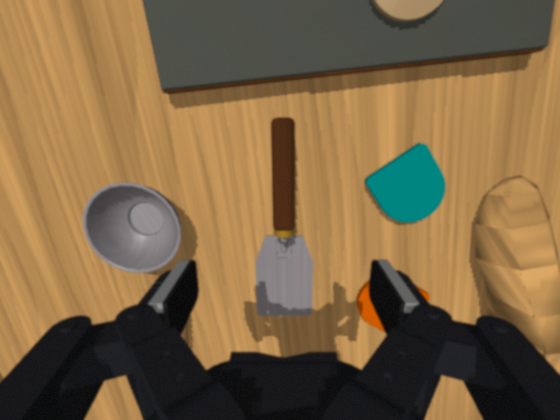

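View pics/t16.png

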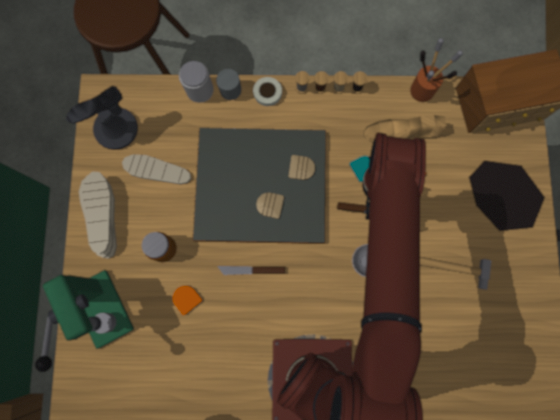

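The scene picture shows both lifts flat with grooves up and the spatula flat on the bench, clear of the board. The bystanders stand where they were, so I'm handing in.

```bash
python3 -c "
from plant import sign_off; print(sign_off())"
```

```text
the job is handed in; nothing more can be done
None
```

The lift is turned over and lies flat on the board with its grooves up. The job was handed in at about 23 s.

- **Turning it over:** I slid the spatula's blade under the lift's rounded edge and tipped it up about its straight edge, blade at most about 60 mm above the board. Past upright it fell over the last part. The gripper never touched it.
- **Spatula:** It lies blade flat on the bench beside the board, and the gripper is open and well clear of it.
- **Final checks:** In the last scene, top and wrist pictures both lifts lie flat with grooves up. The other lift and the objects I could see look unmoved. The arm hid part of the bench in the top view.
- **Forces:** The highest reading I saw was about 8 N.
- **Disagreement:** The arm's readings and the scene camera differed by about 10 mm on the blade tip's position. I went by the pictures and the force readings while sliding it under.

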